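Scan the stone stock and hold its spring tray open

ROBOT

A 6-joint arm with a two-finger parallel gripper is mounted at the origin on the work surface. World frame = base frame: x ahead of the robot, y to its left, z up, the work surface at z = 0. Lengths are in m, angles in degrees, forces in N, time in s.
With the tool pointing down it reaches from about 0.275 to 0.75 m from the base axis. Payload 10.2 kg.
Tool frame: the origin (TCP) lies at the very end of the fingers, on their centre line; the grasp point (between the pads) lies 19 mm behind it; z points along the fingers, y is the line along which they close (so a half turn about z gives the same grasp; the last joint's range is limited). The gripper opens to 88 mm and grips with 3 to 60 N. Pads are 18 mm wide; open, the fingers measure 123 mm over their backs; the gripper's body (75 mm by 187 mm) begins 45 mm behind the grasp point.
Start: joints at [59.851, 17.928, 85.812, -0, 76.261, -12.8], TCP at [0.157, 0.501, 0.239] pointing down, gripper open.
Joint ranges: [-168.41, 168.41], [-55.51, 124.54], [10.69, 146.95], [-70.63, 250.63], [1, 178], [-165.06, 165.06]. Speed limits (degrees/s): [136.94, 136.94, 172.46, 180, 180, 180].

INTERFACE

Orientations are given as a 3x3 rotation matrix whose columns are the frame's x, y, z axes.
In Python, from station import bot, cams gives the robot as it stands.
- The arm moves only by the tool apply_moves, never from a script. Its argument "rows" is a list that holds one entry, the list of rows, each a list of 5 numbers: the finger opening in m, from 0 to 0.0881, then the shift along the world's x, y, z in m, then the turn about the world's z in rad. In form: [[[hand, x, y, z, roll], ...]]. A call has 1 to 12 rows; each row shifts and turns the commanded pose from where the row before left it; what a row does not reach is not made up. A row lasts 1/8 s, in which the tool goes at most 62.5 mm and 10.7 degrees, less where a joint would pass 70% of its speed; a pose out of reach is approached as far as the arm can. A call is refused whole if a number of a shift passes 0.0625 or a number of a turn 0.188, either way. A call with a gripper value outside its range is refused whole. The fingers move at their own pace and stop on an object; "newtons" is the grip in N (left out, the last holds). Time passes only in rows, so rows that do not move let the fingers close. It gives the time, the measured TCP pose, the force, the opening and the grip force at its end, in the units of the state.
- bot.get_state(): the state, without advancing time (a new reading comes with each control period).
- cams.camera(name): name is "side" or "top" or "wrist"; returns the picture (400x640x3 uint8, blue, green, red); there is no depth.
- cams.camera_info(name): a dict with "fx", "fy", "cx", "cy" (pixels), "dist" ([k1, k2, p1, p2, k3] as OpenCV has them; the pictures are not rectified), "world_to_cam" (4x4, takes a point from world to camera coordinates). Camera axes: x right, y up, looking along -z (the intrinsics and any distortion apply to the point x, -y, -z); pixel columns grow to the right and rows downward; lengths in m; the calibration is good to about 2 mm. A picture is of the moment at which its call begins: read the wrist's pose just before it. camera_info takes no time and is no camera call; for the wrist camera it gives the pose at the moment of the call.
- bot.finish_job(): hands the job in; it is judged then, once.
The state is a dict: "t": time; "joints": joint angles; "qvel": joint speeds; "tau": joint torques, N m; "position": TCP position; "tcp_rot": TCP orientation; "force": force on the tool from outside, world axes, zero at the start; "moment": the same for the moment, N m; "width": finger opening in m; "finger_force": force on a finger pad.
Only numpy, scipy, OpenCV 4.12 (cv2) and the standard library are available. Lean on these libraries where they do the work, as an engineer would, in place of code of your own. Each camera call takes 0.05 s, during which the arm holds its last target. There are 200 camera calls.

TASK

Book out some blue mosaic stone: pick up the orange-handled scanner, hold it still for about two seconds over the middle of the barcode label on the blue unit, square to the sloping label and 5 to 10 cm off it with the scan line running across all the bars, then stand it back on its black pad. Then pull the blue unit's spring-return tray out until its white pointer is level with the yellow flag on the rail, and finish while still holding it there. Leave the terracotta unit, the flags and the other things on the bench as they are.

Things in the scene. Friction and masses are not known exactly. Their poses are not given: they have to be found in the camera images.
- scanner: Scanner wand (about 220 g) standing on its window: black head 64 (x) x 46 (y) x 26 mm high, grey neck 44 x 34 up to 42, orange handle 34 (x) x 26 (y) up to 135. Origin: centre of the underside = the window; z up along the handle, so it looks along -z. The scan line runs along its x, the head's long side (red stripes). The same either way round. Its underside starts 4 mm above the bench.
- pad: Black rubber pad 120 x 120 x 4 mm thick, fixed to the bench, on which the scanner stands. Origin at the centre of the underside.
- blue_unit: Plywood stock unit with blue sample tiles on the roof: housing 140 deep x 110 wide x 64 high. Origin on the bench, midway across, 20 mm behind the housing's front face. x: from front to back of the unit; y across; z up. Its tray pulls out along -x. Fixed to the bench, standing turned somewhat.
- blue_label: White barcode label 56 (x) x 76 (y) mm on the blue unit's sloping desk, centre 75 mm behind the unit's origin, 86 mm above the bench. Origin: its centre, on the surface. z: outward normal, leaning 25 degrees from vertical to the unit's front; x up the slope to the back; y across the unit. The bars are long along x and stand side by side along y: a scan line along y crosses them all.
- blue_tray: The blue unit's sliding tray. Origin and axes coincide with the unit's when shut; it slides along the unit's -x by up to 85 mm. A spring draws it shut: 6 N plus 100 N/m (12 N at 60 mm). It starts shut.
- blue_plate (a point): Middle of the top edge of the blue tray's upright finger plate, 12 thick (unit x) x 60 wide (unit y), from 14 to 74 mm above the bench; pinch it from above with the fingers closing along the unit's x. Shut, it is 100 mm in front of the unit's origin and 80 mm in front of the housing; between lies only a steel tongue, 30 wide, its top 20 mm above the bench. Moves with the tray.
- blue_pointer (a point): Tip of the thin white pointer sticking out of the blue finger plate to the unit's +y, 66 mm from the unit's middle, 36 mm above the bench. Moves with the tray; same unit x as the middle of the plate.
- blue_mark (a point): The mark: middle of the yellow flag clip (10 mm long) on the rail at the blue unit's +y side, 66 mm from its middle, given at pointer height (36 mm above the bench); its flag reaches 62 mm. The pointer is level with it when both have the same unit x: a pull of 35 to 65 mm from shut. The clip slides if pushed with more than 6 N; do not move it.
- terra_unit: Plywood stock unit with terracotta sample tiles on the roof: housing 140 deep x 110 wide x 64 high. Origin on the bench, midway across, 20 mm behind the housing's front face. x: from front to back of the unit; y across; z up. Its tray pulls out along -x. Fixed to the bench, standing turned somewhat. Otherwise just like the blue unit, with its own label, tray, plate and flag; not to be used.
- terra_tray (a joint): How far the terracotta unit's tray is pulled out (m), 0 shut; leave it shut.
- terra_mark (a point): The yellow flag clip of the terracotta unit, like the blue one's; leave it.
- mug: White ceramic mug, 80 across x 85 high with a handle; origin under its centre. Bystander.
- hammer: Hammer lying on the bench; bystander. Origin under the tool, x along the handle.
- slab: Marble slab 110 x 80 x 25 mm; bystander. Origin under its centre.
- offcut: Marble offcut 70 x 45 x 35 mm; bystander. Origin under its centre.
- brush: Brush lying on the bench; bystander. Origin under it, x along the handle.

How it is judged:
By the outcome, as a careful person would: the job done as asked, in the order asked, and still so for the second after the job is handed in, while the arm keeps its last pose, push and grip.
It also fails if it takes over 67 s, if anything falls off the work surface, if the arm or the gripper's body presses on something with over 40 N, if the wrist force passes 120 N, or if a joint passes its speed limit or range.

## Working session

There is one attempt and no reset: what is moved stays moved. The work goes in short steps, Python scripts to look and compute and a tool call to move; the robot and the scene stay as the last step left them, time stands still between calls to the robot, and variables do not carry over. Pictures are saved under pics/ and viewed, at most 10 in all, crops included, and the job is handed in when it is done.

Besides the shell and the picture viewer there is one more tool, called after "Emit:" in YAML: its name, and indented under it one key for each argument. apply_moves: Moves the arm, as the interface text tells. Its arguments: {"type":"object","properties":{"rows":{"type":"array","items":{"type":"array","items":{"type":"array","items":{"type":"number"}}}},"newtons":{"type":"number"}},"required":["rows"]}

```bash
ls; mkdir -p pics
python3 - <<'E'
from station import bot, cams
import cv2, numpy as np
np.set_printoptions(precision=4,suppress=True)
for n in ("top","side","wrist"):
    i=cams.camera_info(n); im=cams.camera(n); cv2.imwrite(f"pics/{n}0.png",im)
    print(n,i["fx"],i["fy"],i["cx"],i["cy"],i["dist"]); print(np.array(i["world_to_cam"]))
s=bot.get_state(); print(s["t"],s["position"],s["tcp_rot"],s["width"])
E
```

```text
pics
top 381.1783055923745 381.1783055923745 329.80011048973205 195.09550256650002 [-0.0176  0.      0.      0.      0.    ]
[[-0.0234 -0.9997 -0.0078 -0.0334]
 [ 0.9878 -0.0243  0.1535 -0.6282]
 [-0.1537 -0.0041  0.9881 -1.3163]
 [ 0.      0.      0.      1.    ]]
side 369.64543921674294 369.64543921674294 317.65571672606154 199.87039322209816 [-0.0208  0.      0.      0.      0.    ]
[[ 0.6934 -0.7204 -0.0147 -0.4731]
 [ 0.3647  0.3333  0.8694 -0.2761]
 [-0.6214 -0.6082  0.4939 -0.6867]
 [ 0.      0.      0.      1.    ]]
wrist 308.9076170244018 308.9076170244018 322.6676834832991 200.63746573692055 [-0.0125  0.      0.      0.      0.    ]
[[ 0.2976  0.9547 -0.0006 -0.524 ]
 [-0.916   0.2853 -0.2821  0.0391]
 [-0.2692  0.0845  0.9594 -0.3895]
 [ 0.      0.      0.      1.    ]]
0.15 [0.1565 0.501  0.2383] [[-0.9545  0.2982 -0.0005]
 [ 0.2982  0.9545 -0.0008]
 [ 0.0002 -0.0009 -1.    ]] 0.08822851718730605
```

View pics/top0.png

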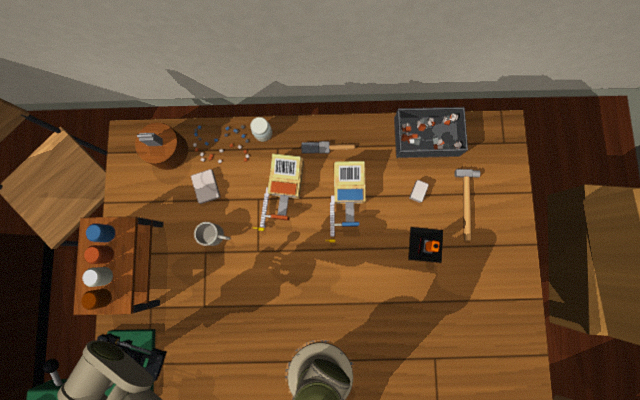

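View pics/side0.png

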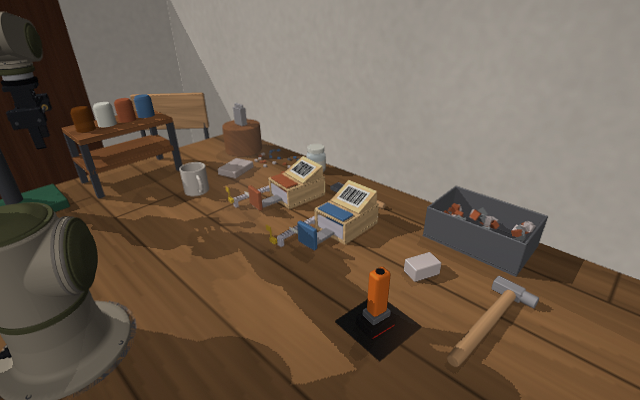

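```bash
cat > h.py <<'E'
from station import bot, cams
import cv2, numpy as np
np.set_printoptions(precision=4,suppress=True)
F=np.diag([1,-1,-1.])
def cal(n):
    i=cams.camera_info(n); K=np.array([[i["fx"],0,i["cx"]],[0,i["fy"],i["cy"]],[0,0,1.]])
    M=np.array(i["world_to_cam"]); return K,np.array(i["dist"]),F@M[:3,:3],F@M[:3,3]
def proj(c,P):
    K,d,R,t=c; return cv2.projectPoints(np.atleast_2d(P).astype(float),cv2.Rodrigues(R)[0],t,K,d)[0][:,0]
def back(c,uv,z):
    K,d,R,t=c; n=cv2.undistortPoints(np.array(uv,float).reshape(-1,1,2),K,d)[:,0]
    D=np.c_[n,np.ones(len(n))]@R; C=-R.T@t
    return C+D*((np.asarray(z)-C[2])/D[:,2])[:,None]
def crop(im,x0,y0,w,h,k,f): cv2.imwrite(f,cv2.resize(im[y0:y0+h,x0:x0+w],None,fx=k,fy=k,interpolation=cv2.INTER_CUBIC))
def unitpts(ox,oy,yaw,P):
    c,s=np.cos(yaw),np.sin(yaw); return np.atleast_2d(P)@np.array([[c,s,0],[-s,c,0],[0,0,1]])+[ox,oy,0]
E
python3 - <<'E'
from h import *
t=cv2.imread("pics/top0.png"); s=cv2.imread("pics/side0.png")
crop(t,310,150,140,120,5,"pics/tc.png"); crop(s,260,170,170,200,3,"pics/sc.png")
E
```

```text
(no output)
```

View pics/tc.png

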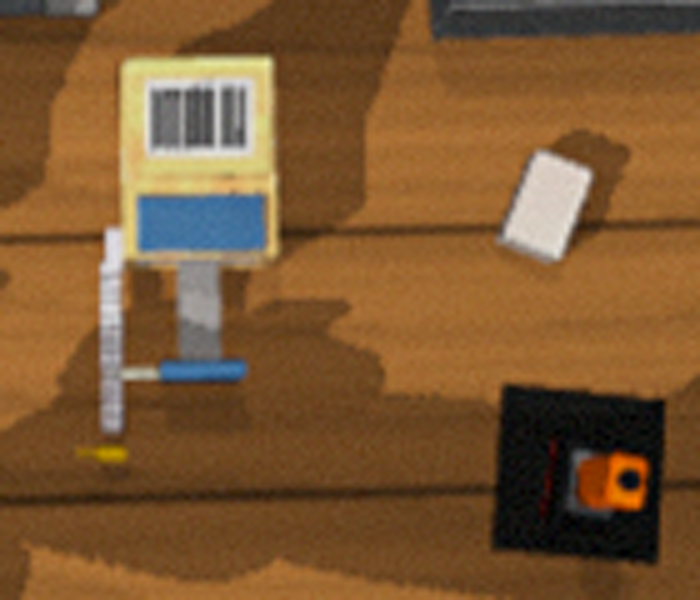

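View pics/sc.png

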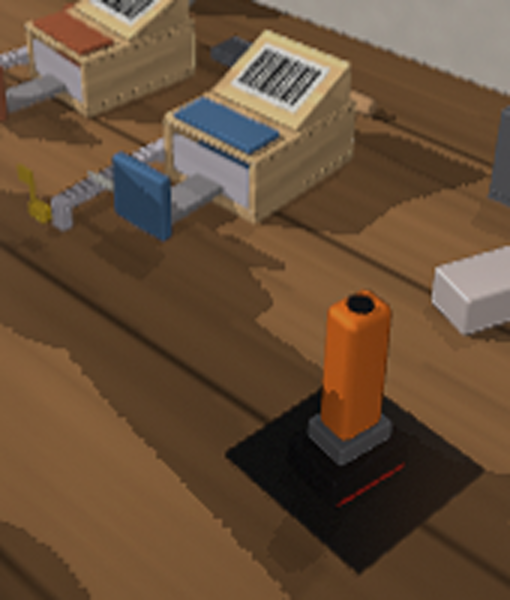

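```bash
cat > fit.py <<'E'
from h import *
from scipy.optimize import least_squares
T=lambda p:np.array(p,float)/5+[310,150]-.4
S=lambda p:np.array(p,float)/3+[260,170]-.33
ct,cs=cal("top"),cal("side"); a=np.radians(25); ux=np.array([np.cos(a),0,np.sin(a)])
L=[np.array([.075,0,.086])+ux*i*.028+np.array([0,j*.038,0]) for i,j in((1,1),(1,-1),(-1,-1),(-1,1))]
top=L+[[-.1,.03,.074],[-.1,-.03,.074],[-.1,.066,.036]]; pt=T([(148,82),(250,79),(252,155),(146,157),(161,367),(246,365),(125,375)])
side=L+[[-.106,.03,.074],[-.106,-.03,.074]]; ps=S([(268,42),(330,72),(290,112),(230,78),(114,155),(170,185)])
def f(p,o=0):
    r=np.r_[proj(ct,unitpts(*p,top))-pt,proj(cs,unitpts(*p,side))-ps]; return r if o else r.ravel()
r=least_squares(f,[.55,-.05,0],loss="soft_l1"); print("blue",r.x,np.degrees(r.x[2])); print(f(r.x,1))
# flag clip
for nm,c,p in (("top",ct,T([(112,454)])),("side",cs,S([(40,210)]))): 
    for z in (.02,.036):
        w=back(c,p,[z])[0]; d=w[:2]-r.x[:2]; y=r.x[2]; print("clip",nm,z,w,d@[np.cos(y),np.sin(y)],d@[-np.sin(y),np.cos(y)])
print("handle top",back(ct,T([(629,480)]),[.139]),back(cs,S([(361,303)]),[.139]))
q=back(ct,T([(503,385),(665,400),(658,563),(493,548)]),[.004]*4); print("pad",q.mean(0),np.linalg.norm(np.diff(q,axis=0),axis=1),[np.degrees(np.arctan2(*(q[i]-q[j])[1::-1])) for i,j in((0,3),(1,2),(0,1),(3,2))])
q=back(ct,T([(553,440),(544,520)]),[.017]*2);print("stripe",q,np.degrees(np.arctan2(*(q[0]-q[1])[1::-1])))
q=back(cs,S([(404,466),(337,506)]),[.017]*2);print("stripe",q,np.degrees(np.arctan2(*(q[0]-q[1])[1::-1])))
E
python3 fit.py
```

```text
blue [ 0.6231 -0.1201  0.0084] 0.4811766024634549
[[-0.7337 -0.4752]
 [ 0.628  -0.586 ]
 [ 0.3868 -0.2141]
 [ 0.0754  0.0877]
 [ 0.9032  0.3429]
 [ 1.1778  0.1812]
 [-2.2479 -0.0756]
 [-0.9183 -0.0512]
 [ 0.3583 -1.4546]
 [ 1.6593 -0.0391]
 [-0.1831  1.8662]
 [-0.2667  0.1416]
 [-1.4624 -0.6472]]
clip top 0.02 [ 0.4668 -0.0523  0.02  ] -0.15570151065661375 0.06910939732936024
clip top 0.036 [ 0.4663 -0.0524  0.036 ] -0.15627586861716428 0.06909439987352359
clip side 0.02 [ 0.4718 -0.0448  0.02  ] -0.15071298183941184 0.07656042262549519
clip side 0.036 [ 0.4582 -0.0629  0.036 ] -0.1644755721327903 0.05866390314842859
handle top [[ 0.4375 -0.3902  0.139 ]] [[ 0.4388 -0.3904  0.139 ]]
pad [ 0.4452 -0.3908  0.004 ] [0.1183 0.1176 0.119 ] [np.float64(-6.640733378379736), np.float64(-6.314216867597185), np.float64(83.28643344727729), np.float64(83.44249136532628)]
stripe [[ 0.4693 -0.3699  0.017 ]
 [ 0.4126 -0.3601  0.017 ]] -9.776465457822527
stripe [[ 0.4518 -0.4246  0.017 ]
 [ 0.3978 -0.4123  0.017 ]] -12.851297166584304
```

Emit:
apply_moves:
  rows:
    - [[0.07, 0.024, -0.0445, 0, -0.072], [0.07, 0.024, -0.0445, 0, -0.072], [0.07, 0.024, -0.0445, 0, -0.072], [0.07, 0.024, -0.0445, 0, -0.072], [0.07, 0.024, -0.0445, 0, -0.072], [0.07, 0.024, -0.0445, 0, -0.072], [0.07, 0.024, -0.0445, 0, -0.072], [0.07, 0.024, -0.0445, 0, -0.072], [0.07, 0.024, -0.0445, 0, -0.072], [0.07, 0.024, -0.0445, 0, -0.072]]

```text
t: 1.4
position: [0.397, 0.0545, 0.2387]
tcp_rot: [[-0.519, 0.855, 0.0], [0.855, 0.519, 0.0], [-0.0, 0.0, -1.0]]
force: [0.3, 1.3, 0.6]
width: 0.0697
finger_force: 0.0
```

Emit:
apply_moves:
  rows:
    - [[0.07, 0.004, -0.0445, 0, -0.072], [0.07, 0.004, -0.0445, 0, -0.072], [0.07, 0.004, -0.0445, 0, -0.072], [0.07, 0.004, -0.0445, 0, -0.072], [0.07, 0.004, -0.0445, 0, -0.072], [0.07, 0.004, -0.0445, 0, -0.072], [0.07, 0.004, -0.0445, 0, -0.072], [0.07, 0.004, -0.0445, 0, -0.072], [0.07, 0.004, -0.0445, 0, -0.072], [0.07, 0.004, -0.0445, 0, -0.072], [0.07, 0, 0, 0, 0]]

```text
t: 2.78
position: [0.436, -0.391, 0.2375]
tcp_rot: [[0.174, 0.985, -0.001], [0.985, -0.174, 0.001], [0.001, -0.001, -1.0]]
force: [0.6, 0.3, -0.1]
width: 0.0702
finger_force: 0.0
```

Run:
```python
from h import *
s=bot.get_state();c=cal("wrist");im=cams.camera("wrist");print(s["t"],s["position"],s["tcp_rot"],s["joints"])
np.save("pics/w1.npy",np.array(c,dtype=object),allow_pickle=True)
print(proj(c,[[.438,-.390,.139],[.438,-.39,.004]]))
crop(im,0,0,640,400,1.25,"pics/w1.png")
```

```text
2.775 [ 0.436  -0.391   0.2375] [[ 0.1741  0.9847 -0.0009]
 [ 0.9847 -0.1741  0.0009]
 [ 0.0007 -0.0011 -1.    ]] [-53.3313  25.7521  74.8092  -0.0118  79.5121 -43.302 ]
[[324.9807 199.303 ]
 [324.3034 169.2394]]
```

View pics/w1.png

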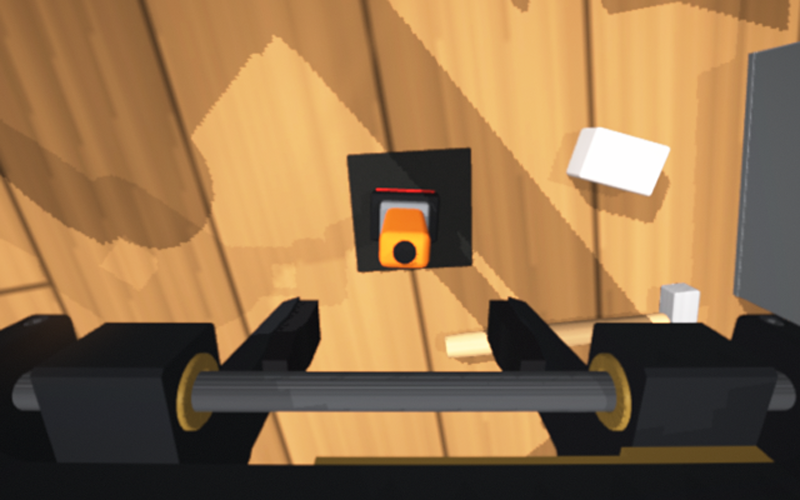

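Run:
```python
from h import *
c=cal("wrist"); u=lambda p:np.array(p)/1.25-.1
print(back(c,u([(404,251)]),[.139]))
q=back(c,u([(374,189),(439,191)]),[.03]*2); print(q,q.mean(0),np.degrees(np.arctan2(*(q[1]-q[0])[1::-1])))
q=back(c,u([(347,156),(470,149),(472,265),(357,271)]),[.004]*4);print(q.mean(0))
```

```text
[[ 0.4365 -0.3894  0.139 ]]
[[ 0.4142 -0.3581  0.03  ]
 [ 0.4724 -0.3701  0.03  ]] [ 0.4433 -0.3641  0.03  ] -11.621900290285195
[ 0.4439 -0.3904  0.004 ]
```

Emit:
apply_moves:
  newtons: 6
  rows:
    - [[0.07, 0.0005, 0.0005, -0.045, -0.015], [0.07, 0, 0, -0.045, 0], [0.07, 0, 0, -0.0475, 0], [0.07, 0, 0, 0, 0], [0.03, 0, 0, 0, 0], [0.025, 0, 0, 0, 0], [0.025, 0, 0, 0, 0], [0.025, 0, 0, 0, 0]]

```text
t: 3.82
position: [0.4371, -0.3886, 0.1019]
tcp_rot: [[0.186, 0.983, 0.0], [0.983, -0.186, -0.001], [-0.001, 0.001, -1.0]]
force: [-0.8, 0.9, 3.2]
width: 0.0343
finger_force: 5.9
```

Emit:
apply_moves:
  newtons: 6
  rows:
    - [[0.025, -0.001, -0.0051, 0.0, 0], [0.025, -0.001, -0.0051, 0.0005, 0], [0.025, -0.001, -0.0051, 0.0004, 0], [0.025, -0.001, -0.0051, 0.0002, 0], [0.025, -0.001, -0.0051, 0, 0], [0.025, -0.001, -0.0051, -0.0002, 0], [0.025, -0.001, -0.0051, -0.0005, 0], [0.025, -0.001, -0.0051, -0.0007, 0], [0.025, -0.001, -0.0051, -0.0009, 0], [0.025, -0.001, -0.0051, -0.0011, 0], [0.025, 0, 0, 0, 0]]

```text
t: 5.2
position: [0.4269, -0.4397, 0.0985]
tcp_rot: [[0.186, 0.983, -0.0], [0.983, -0.186, 0.0], [0.0, -0.0, -1.0]]
force: [-1.0, 0.2, 0.6]
width: 0.0339
finger_force: 6.0
```

Emit:
apply_moves:
  newtons: 30
  rows:
    - [[0.025, 0, 0, 0, 0], [0.025, 0, 0, 0, 0], [0.025, 0, 0, 0, 0]]

```text
t: 5.58
position: [0.427, -0.4391, 0.0986]
tcp_rot: [[0.186, 0.983, -0.0], [0.983, -0.186, 0.001], [0.001, -0.001, -1.0]]
force: [-0.2, 0.6, -2.1]
width: 0.0338
finger_force: 30.0
```

Run:
```python
from h import *
a=cams.camera("side");b=cams.camera("wrist")
A=cv2.resize(a[240:390,320:450],None,fx=3,fy=3);B=cv2.resize(b[80:230,240:420],None,fx=3,fy=3)[:, :400]
A=A[:450];cv2.imwrite("pics/p2.png",np.hstack([A,B]));print(bot.get_state()["position"],bot.get_state()["force"])
```

```text
[ 0.427  -0.4391  0.0987] [-0.0668  0.1751 -1.4138]
```

View pics/p2.png

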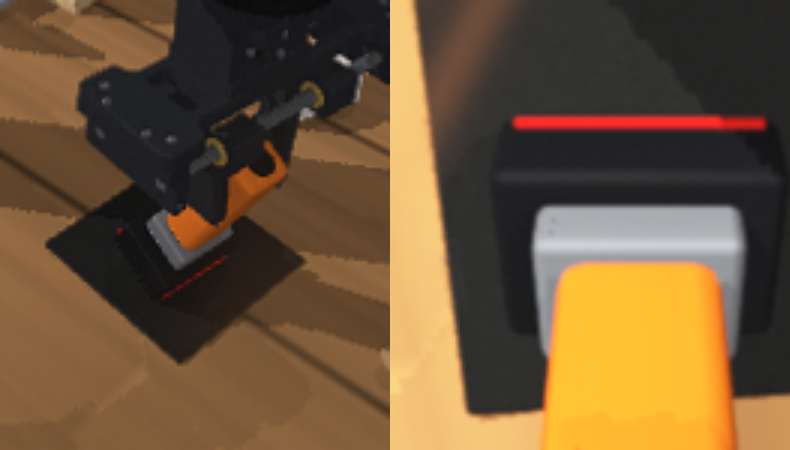

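```bash
cat > sfit.py <<'E'
from h import *
from scipy.optimize import least_squares
P=np.array([[s*x,y,z] for x,y,z in((.032,.023,.026),(.022,.017,.026),(.022,.017,.042),(.017,.013,.042)) for s in(-1,1)])
def pose(p):  # x,y,z,tilt(rad about scanner x),yaw
    c,s=np.cos(p[3]),np.sin(p[3]);Rx=np.array([[1,0,0],[0,c,-s],[0,s,c]]);c,s=np.cos(p[4]),np.sin(p[4])
    return np.array([[c,-s,0],[s,c,0],[0,0,1]])@Rx
def sfit(c,uv,p0):
    f=lambda p:(proj(c,P@pose(p).T+p[:3])-uv).ravel()
    r=least_squares(f,p0,loss="soft_l1");return r.x,f(r.x).reshape(-1,2)
E
python3 - <<'E'
from sfit import *
c=cal("wrist");s=bot.get_state()
uv=(np.array([(493,178),(783,178),(536,207),(741,207),(535,243),(746,243),(562,263),(720,263)])-[390,0])/3+[240,80]-.33
p,r=sfit(c,uv,[.437,-.39,.01,.45,-.187]);print(p,np.degrees(p[3:]));print(r)
R=pose(p);g=np.array(s["position"])+[0,0,.019];print("grasp in scanner frame",R.T@(g-p[:3]))
for t in (20,25,30,35): 
    q=p.copy();q[3]=np.radians(t); f=lambda a:(proj(c,P@pose(np.r_[a[:3],q[3],a[3]]).T+a[:3])-uv).ravel()
    rr=least_squares(f,q[[0,1,2,4]]);print(t,rr.cost,rr.x)
E
```

```text
[ 0.435  -0.3975  0.0074  0.4069 -0.1832] [ 23.3124 -10.4964]
[[-0.1274  1.2088]
 [ 1.2704  0.9129]
 [ 1.498  -0.4462]
 [-0.6542 -0.6439]
 [-0.2474  0.5382]
 [-0.1646  0.3313]
 [-0.8809 -0.7773]
 [ 0.1609 -0.934 ]]
grasp in scanner frame [-0.0003  0.0047  0.118 ]
20 6.33353755380668 [ 0.4345 -0.3996  0.0085 -0.1838]
25 5.088898348934013 [ 0.4351 -0.3964  0.0071 -0.1836]
30 8.331477027621062 [ 0.4357 -0.3933  0.006  -0.1834]
35 14.827446278879032 [ 0.4363 -0.3902  0.0052 -0.1832]
```

Emit:
apply_moves:
  rows:
    - [[0.025, 0, 0, 0.015, 0], [0.025, 0, 0, 0.035, 0], [0.025, 0, 0, 0.04, 0], [0.025, 0.004, 0.006, 0.035, 0], [0.025, 0.008, 0.013, 0.015, -0.05], [0.025, 0.015, 0.025, 0, -0.11], [0.025, 0.016, 0.027, 0, -0.11], [0.025, 0.016, 0.027, 0, -0.11], [0.025, 0.016, 0.027, 0, -0.11], [0.025, 0.016, 0.027, 0, -0.11], [0.025, 0.016, 0.027, 0, -0.11], [0.025, 0.016, 0.027, 0, -0.11]]

```text
t: 7.18
position: [0.5505, -0.2324, 0.24]
tcp_rot: [[0.847, 0.531, 0.001], [0.531, -0.847, -0.0], [0.0, 0.001, -1.0]]
force: [-1.0, 0.0, -2.0]
width: 0.0339
finger_force: 30.0
```

Emit:
apply_moves:
  rows:
    - [[0.025, 0.016, 0.027, 0, -0.11], [0.025, 0.016, 0.027, 0, -0.11], [0.025, 0.016, 0.027, 0, -0.11], [0.025, 0.016, 0.027, 0, -0.11], [0.025, 0.012, 0.021, 0, -0.11], [0.025, 0.008, 0.014, 0, -0.06], [0.025, 0.004, 0.007, 0, -0.057], [0.025, 0, 0, 0, 0]]

```text
t: 8.18
position: [0.6381, -0.0829, 0.2397]
tcp_rot: [[0.995, -0.102, 0.0], [-0.102, -0.995, -0.0], [0.001, 0.0, -1.0]]
force: [-0.6, -0.0, -2.0]
width: 0.0334
finger_force: 30.0
```

Run:
```python
from h import *
s=bot.get_state();a=cams.camera("side");b=cams.camera("wrist")
print(s["t"],s["position"],s["tcp_rot"][:,1],s["finger_force"])
A=cv2.resize(a[130:250,280:400],None,fx=3.75,fy=3.75,interpolation=2);B=cv2.resize(b[60:240,240:380],None,fx=2.5,fy=2.5,interpolation=2)
cv2.imwrite("pics/p3.png",np.hstack([A,B]))
```

```text
8.175 [ 0.6381 -0.0829  0.2397] [-0.1017 -0.9948  0.0001] 29.99962774134474
```

View pics/p3.png

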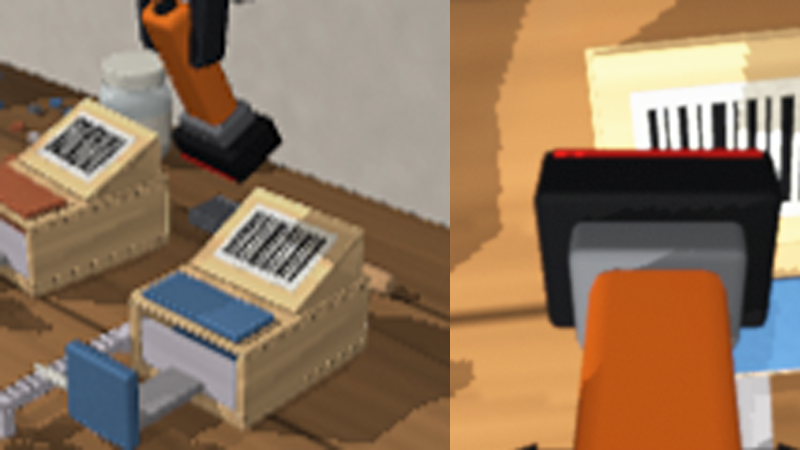

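Run:
```python
from sfit import *
s=bot.get_state(); cw,cs=cal("wrist"),cal("side"); g=s["position"]+np.array([0,0,.019]); yaw=np.arctan2(-.9948,-.1017)
W=(np.array([(572,225),(743,222),(572,250),(743,250),(592,275),(728,272)])-[450,0])/2.5+[240,60]-.3; PW=P[2:]
PS=np.array([[.032,-.023,0],[-.032,-.023,0],[.032,.023,0]]);S=np.array([(237,178),(176,150),(280,138)])/3.75+[280,130]-.37
def f(p,k=0):
    R=pose([0,0,0,p[0],yaw]);o=g-R@np.array([0,p[1],p[2]])
    r=[proj(cw,PW@R.T+o)-W,proj(cs,PS@R.T+o)-S]; return r if k else np.concatenate(r).ravel()
for lab,sel in (("both",slice(None)),("wrist",slice(0,12)),("side",slice(12,18))):
    r=least_squares(lambda p:f(p)[sel],[.43,0,.115]);print(lab,np.degrees(r.x[0]),r.x[1:],r.cost); 
    if lab=="both":
        print(f(r.x,1)); im=cams.camera("side")
        for th in (r.x[0],):
            p=r.x;R=pose([0,0,0,th,yaw]);o=g-R@np.array([0,p[1],p[2]])
        b=cv2.resize(im[130:250,280:400],None,fx=5,fy=5,interpolation=2)
        def box(x,y,z0,z1,col):
            C=np.array([[a*x,c*y,z] for z in(z0,z1) for a,c in((-1,-1),(1,-1),(1,1),(-1,1))]);q=((proj(cs,C@R.T+o)-[280,130]+.5)*5).astype(int)
            for i in range(4): 
                for A,B in((i,(i+1)%4),(i+4,(i+1)%4+4),(i,i+4)): cv2.line(b,tuple(map(int,q[A])),tuple(map(int,q[B])),col,1)
        box(.032,.023,0,.026,(0,255,0));box(.017,.013,.042,.135,(255,255,0));cv2.imwrite("pics/p4.png",b)
        print("win",o,"axis",R[:,2])
```

```text
both 20.88391371155783 [-0.0038  0.1087] 29.05304295973822
[array([[-1.6568, -0.8744],
       [-0.6329,  0.3546],
       [-4.1662,  1.8604],
       [ 1.6998,  1.8922],
       [-3.3425, -2.3265],
       [-1.0974, -1.102 ]]), array([[-0.3032,  1.639 ],
       [-0.5305,  1.2186],
       [ 0.2937,  1.7741]])]
win [ 0.68   -0.0879  0.1583] axis [-0.3546  0.0363  0.9343]
wrist 20.7961131329971 [0.0005 0.1164] 18.008576064381476
side 23.210546920888948 [-0.0016  0.1048] 0.17479596084388202
```

View pics/p4.png

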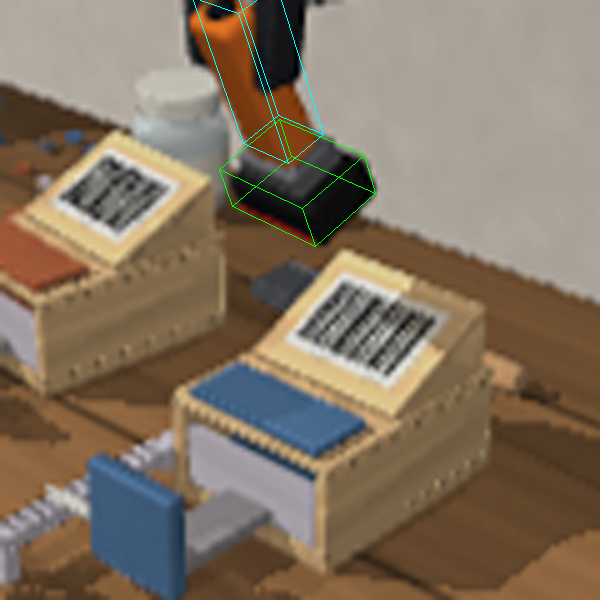

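```bash
cat > mfit.py <<'E'
from sfit import *
from scipy.optimize import minimize
BOX=[(.032,.023,0,.026),(.022,.017,.026,.042),(.017,.013,.042,.135)]
def cor(b): x,y,a,c=b; return np.array([[i*x,j*y,z] for z in(a,c) for i in(-1,1) for j in(-1,1)])
def masks(im):
    h=cv2.cvtColor(im,cv2.COLOR_BGR2HSV); o=(h[...,1]>205)&(h[...,0]<22)&(h[...,2]>90); d=(h[...,2]<62)
    return o,d
def hull(c,R,o,b,sh,K=4):
    q=(proj(c,cor(b)@R.T+o)+.5)*K; m=np.zeros((sh[0]*K,sh[1]*K),np.uint8)
    cv2.fillConvexPoly(m,cv2.convexHull(q.astype(np.float32)).astype(int),255); return cv2.resize(m,(sh[1],sh[0]),interpolation=cv2.INTER_AREA)/255.
def fit(views,g,yaw,p0):
    def cost(p):
        p=np.array(p)*[1,.02,.02,.02]; R=pose([0,0,0,p[0],yaw]);o=g-R@np.array([p[3],p[1],p[2]]);J=0
        for c,im,(x0,y0,x1,y1) in views:
            O,D=masks(im); hd,nk,hn=(hull(c,R,o,b,im.shape[:2]) for b in BOX); s=np.s_[y0:y1,x0:x1]
            O,D,hd,nk,hn=O[s],D[s],hd[s],nk[s],hn[s]
            J+=(O*(1-hn)).sum()+(hn*(1-O)*(1-D)).sum()+(hd*(1-nk)*(1-hn)*(1-D)*(1-O)).sum()
            low=np.zeros_like(hd); ys=np.where(hd.sum(1)>0)[0]
            if len(ys): low[ys[0]+int(.35*len(ys)):]=1
            J+=(D*low*(1-hd)*(1-nk)*(1-hn)*cv2.dilate((hd>0).astype(np.uint8),np.ones((9,9)))).sum()
        return J
    best=None
    for t in (18,25,32):
        r=minimize(cost,[np.radians(t),p0[0]/.02,p0[1]/.02,0],method="Nelder-Mead",options=dict(initial_simplex=None,xatol=1e-3,fatol=.2,maxiter=150))
        x=r.x*[1,.02,.02,.02];print(t,np.degrees(x[0]),x[1:],r.fun)
        if best is None or r.fun<best[1]: best=(x,r.fun)
    return best[0]
E
cat > run.py <<'E'
from mfit import *
s=bot.get_state(); g=s["position"]+np.array([0,0,.019]); ty=s["tcp_rot"][:,1]; yaw=np.arctan2(ty[1],ty[0])
cw,cs=cal("wrist"),cal("side");ims,imw=cams.camera("side"),cams.camera("wrist")
u=proj(cs,[g])[0];v=proj(cw,[g])[0]; print(u,v)
vs=(cs,ims,(int(u[0]-30),int(u[1]-25),int(u[0]+50),int(u[1]+45))); vw=(cw,imw,(240,60,390,230))
for im,n in((ims,"s"),(imw,"w")): print(n,[m.sum() for m in masks(im)])
for n,V in(("side",[vs]),("both",[vs,vw])):
    print(n); p=fit(V,g,yaw,[0,.115])
R=pose([0,0,0,p[0],yaw]);o=g-R@p[[3,1,2]];print("win",o,"axis",R[:,2])
O=[]
for c,im,(x0,y0,x1,y1) in(vs,vw):
    k=400/(y1-y0); b=cv2.resize(im[y0:y1,x0:x1],None,fx=k,fy=k,interpolation=2)
    for B in BOX:
        h=cv2.convexHull(proj(c,cor(B)@R.T+o).astype(np.float32))[:,0]; cv2.polylines(b,[((h-[x0,y0]+.5)*k).astype(int)],True,(0,255,0),1)
    O.append(b[:400,:390])
cv2.imwrite("pics/fit%.0f.png"%(s["t"]*100),np.hstack(O))
E
time python3 run.py; ls pics
```

```text
[328.1723 137.2694] [321.0477 273.8513]
s [np.int64(329), np.int64(34200)]
w [np.int64(8516), np.int64(73822)]
side
18 25.373987613054673 [ 0.      0.1115 -0.    ] 156.19672433679355
25 25.90605189558118 [0.     0.1118 0.    ] 157.01937716262975
32 25.363033760292463 [0.     0.1114 0.    ] 156.19672433679355
both
18 20.72494329319783 [-0.      0.1165 -0.    ] 1291.0823836985776
25 21.078443633560287 [0.     0.1156 0.    ] 1286.7536332179932
32 21.14899240675515 [0.     0.1155 0.    ] 1290.278800461361
win [ 0.6792 -0.088   0.1505] axis [-0.3578  0.0368  0.9331]
fit832.png
p2.png
p3.png
p4.png
sc.png
side0.png
tc.png
top0.png
w1.npy
w1.png
wrist0.png
real	0m42.368s
user	0m20.885s
sys	0m14.945s
```

```bash
sed -i 's/initial_simplex=None,/initial_simplex=np.r_[[x0],x0+np.diag([.12,.2,.3,.15])] if (x0:=np.array([np.radians(t),p0[0]\/.02,p0[1]\/.02,0])) is not None else 0,/; s/maxiter=150/maxiter=220/' mfit.py
sed -i 's/("side",\[vs\]),("both"/("side",[vs]),("wrist",[vw]),("both"/' run.py
time python3 run.py
```

```text
[328.1833 137.3519] [321.0248 273.8455]
s [np.int64(324), np.int64(34217)]
w [np.int64(8513), np.int64(73852)]
side
18 25.319714396257677 [-0.0003  0.1123  0.0015] 151.25873125720875
25 26.18425707969243 [-0.0001  0.1132  0.0028] 148.75727797001153
32 28.08782535511375 [0.0031 0.1127 0.0023] 154.5025144175317
wrist
18 20.92106060069688 [ 0.0014  0.1187 -0.0008] 911.199507881584
25 23.12469102526835 [ 0.0045  0.1167 -0.0008] 839.400492118416
32 26.150020886328118 [ 0.0095  0.1188 -0.0009] 641.287258746636
both
18 21.636525654365883 [ 0.0017  0.1173 -0.0005] 1168.4666051518645
25 22.602532550726337 [ 0.0032  0.1165 -0.0005] 1124.8501038062282
32 27.80634393321986 [ 0.0124  0.1193 -0.0005] 881.4698193002691
win [ 0.6823 -0.0889  0.1469] axis [-0.464   0.048   0.8845]
real	0m44.940s
user	0m28.751s
sys	0m19.487s
```

Emit:
apply_moves:
  rows:
    - [[0.025, -0.003, -0.006, 0, 0.02], [0.025, -0.005, -0.009, -0.001, 0.03], [0.025, -0.005, -0.01, -0.001, 0.03], [0.025, -0.004, -0.008, 0, 0.02], [0.025, -0.0025, -0.004, 0, 0.01], [0.025, 0, 0, 0, 0]]

```text
t: 9.28
position: [0.6185, -0.1206, 0.237]
tcp_rot: [[1.0, 0.006, 0.0], [0.006, -1.0, 0.0], [0.0, -0.0, -1.0]]
force: [-0.2, 0.4, -2.4]
width: 0.0337
finger_force: 30.0
```

```bash
cat > ov.py <<'E'
from mfit import *
s=bot.get_state(); g=s["position"]+np.array([0,0,.019]); ty=s["tcp_rot"][:,1]; yaw=np.arctan2(ty[1],ty[0])
p=np.array([np.radians(25.5),0,.113,.001]);R=pose([0,0,0,p[0],yaw]);o=g-R@p[[3,1,2]]
print(s["position"],np.degrees(yaw),"win",o,"hit",o-R[:,2]*.075)
cw,cs=cal("wrist"),cal("side");O=[]
u0=(.6231,-.1201,.0084);a=np.radians(25);ux=np.array([np.cos(a),0,np.sin(a)])
L=unitpts(*u0,[np.array([.075,0,.086])+ux*i*.028+np.array([0,j*.038,0]) for i,j in((1,1),(1,-1),(-1,-1),(-1,1))])
for c,n,(x0,y0,x1,y1) in((cs,"side",(290,120,370,220)),(cw,"wrist",(230,40,410,240))):
    im=cams.camera(n);cv2.imwrite("pics/raw_"+n+".png",im);k=590/(y1-y0); b=cv2.resize(im[y0:y1,x0:x1],None,fx=k,fy=k,interpolation=2)
    for q in [cor(B)@R.T+o for B in BOX]+[L]:
        h=cv2.convexHull(proj(c,q).astype(np.float32))[:,0]; cv2.polylines(b,[((h-[x0,y0]+.5)*k).astype(int)],True,(0,255,0),1)
    O.append(b[:590,:399 if n=="wrist" else 400] if n=="side" else b[:590,60:458])
cv2.imwrite("pics/p5.png",np.hstack(O))
E
python3 ov.py
```

```text
[ 0.6185 -0.1206  0.237 ] -89.63084086564571 win [ 0.6671 -0.1193  0.154 ] hit [ 0.6994 -0.1191  0.0863]
```

View pics/p5.png

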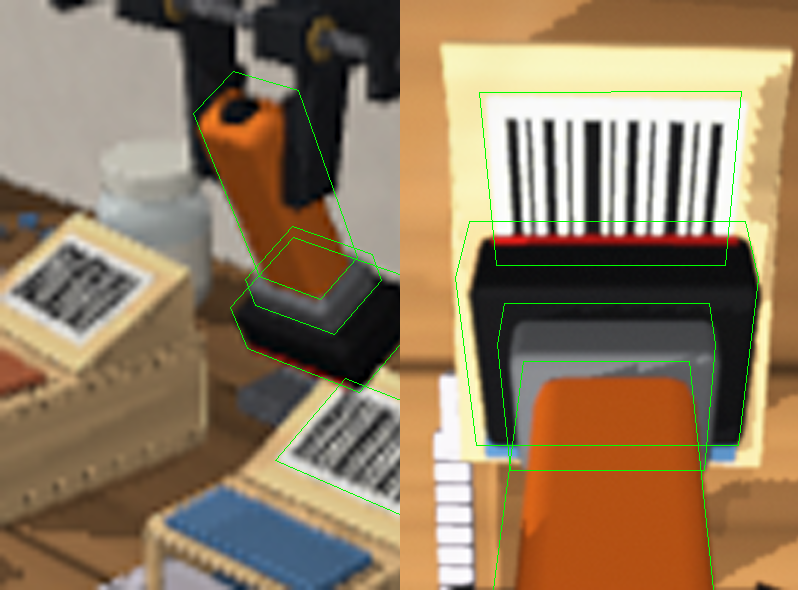

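```bash
cat > pf.py <<'E'
from mfit import *
s=bot.get_state(); cw,cs=cal("wrist"),cal("side"); g=s["position"]+np.array([0,0,.019]); ty=s["tcp_rot"][:,1]; yaw=np.arctan2(ty[1],ty[0])
W=(np.array([(472,292),(760,292),(513,322),(718,322),(513,352),(715,352)])-[340,0])/2.95+[230,40]-.3; PW=P[:6]
PS=np.array([[0,0,.135],[-.032,-.023,.026],[-.032,-.023,0],[.032,-.023,0],[.022,-.017,.042],[.017,-.013,.042]])
S=np.array([(240,110),(233,310),(250,352),(357,390),(327,318),(312,298)])/5.9+[290,120]-.4
def f(p,k=0):
    R=pose([0,0,0,p[0],yaw]);o=g-R@np.array([p[3],p[1],p[2]])
    r=[proj(cw,PW@R.T+o)-W-p[4:6]*1000,proj(cs,PS@R.T+o)-S-p[6:8]*1000]; return r if k else np.r_[np.concatenate(r).ravel(),p[4:]*1000/2,p[1]/.002,p[3]/.002]
r=least_squares(f,[.43,0,.115,0,0,0,0,0],x_scale=.01);print(np.degrees(r.x[0]),r.x[1:],r.cost);print(f(r.x,1))
J=np.linalg.inv(r.jac.T@r.jac);print("sd tilt/px",np.degrees(J[0,0]**.5))
R=pose([0,0,0,r.x[0],yaw]);o=g-R@r.x[[3,1,2]];print(o,R[:,2])
# unit refit from wrist label top corners + top-view points
exec(open("fit.py").read().split("# flag")[0].split("from scipy.optimize import least_squares")[1])
wl=(np.array([(485,92),(746,100)])-[340,0])/2.95+[230,40]-.3
h=lambda p:np.r_[f(p),(proj(cw,unitpts(*p,L[:2]))-wl-p0*0).ravel()]
p0=0
r=least_squares(h,[.62,-.12,0],loss="soft_l1");print("unit",r.x,np.degrees(r.x[2]),h(r.x)[-4:])
q=back(cw,wl,[L[0][2]]*2);print(q,np.degrees(np.arctan2(*(q[0]-q[1])[1::-1]))-90)
E
python3 pf.py
```

```text
23.320202593817516 [ 0.0022  0.1181 -0.0004 -0.0007 -0.0018 -0.0002  0.002 ] 15.819147582804176
[array([[-0.8655,  0.3091],
       [ 0.2662,  0.3798],
       [ 1.2985, -1.6835],
       [-1.5527, -1.6352],
       [-0.8948,  1.0602],
       [ 1.5644,  1.1124]]), array([[ 1.6939, -1.2184],
       [-0.9231,  0.2638],
       [-1.1468,  0.1368],
       [-0.2075,  1.3814],
       [-0.7136, -0.9013],
       [ 1.2411,  0.8341]])]
sd tilt/px 0.9936238524531775
[ 0.6634 -0.1203  0.1466] [-0.3959 -0.0027  0.9183]
blue [ 0.6231 -0.1201  0.0084] 0.4811766024634549
[[-0.7337 -0.4752]
 [ 0.628  -0.586 ]
 [ 0.3868 -0.2141]
 [ 0.0754  0.0877]
 [ 0.9032  0.3429]
 [ 1.1778  0.1812]
 [-2.2479 -0.0756]
 [-0.9183 -0.0512]
 [ 0.3583 -1.4546]
 [ 1.6593 -0.0391]
 [-0.1831  1.8662]
 [-0.2667  0.1416]
 [-1.4624 -0.6472]]
unit [ 0.6223 -0.12   -0.0044] -0.24954925887284526 [ 0.0164  0.4078 -0.0303 -1.1832]
[[ 0.7232 -0.0824  0.0978]
 [ 0.7215 -0.1585  0.0978]] -1.2098767698087016
```

Emit:
apply_moves:
  rows:
    - [[0.025, 0, 0, 0.002, -0.01], [0.025, 0, 0, 0.002, -0.01], [0.025, 0, 0, 0, 0], [0.025, 0, 0, 0, 0], [0.025, 0, 0, 0, 0], [0.025, 0, 0, 0, 0], [0.025, 0, 0, 0, 0], [0.025, 0, 0, 0, 0], [0.025, 0, 0, 0, 0], [0.025, 0, 0, 0, 0], [0.025, 0, 0, 0, 0], [0.025, 0, 0, 0, 0]]

```text
t: 10.88
position: [0.6185, -0.1204, 0.2409]
tcp_rot: [[1.0, -0.013, -0.0], [-0.013, -1.0, 0.0], [-0.0, -0.0, -1.0]]
force: [-0.9, -0.7, -2.2]
width: 0.0338
finger_force: 30.0
```

Emit:
apply_moves:
  rows:
    - [[0.025, 0, 0, 0, 0], [0.025, 0, 0, 0, 0], [0.025, 0, 0, 0, 0], [0.025, 0, 0, 0, 0], [0.025, 0, 0, 0, 0], [0.025, 0, 0, 0, 0], [0.025, 0, 0, 0, 0], [0.025, 0, 0, 0, 0], [0.025, 0, 0, 0, 0], [0.025, 0, 0, 0, 0], [0.025, 0, 0, 0, 0], [0.025, 0, 0, 0, 0]]

```text
t: 12.38
position: [0.6186, -0.1204, 0.2409]
tcp_rot: [[1.0, -0.013, 0.0], [-0.013, -1.0, -0.0], [0.0, 0.0, -1.0]]
force: [-0.7, -0.0, -2.3]
width: 0.0339
finger_force: 30.0
```

Emit:
apply_moves:
  rows:
    - [[0.025, -0.008, -0.0133, 0, 0.058], [0.025, -0.016, -0.0266, 0, 0.1163], [0.025, -0.016, -0.0266, 0, 0.1163], [0.025, -0.016, -0.0266, 0, 0.1163], [0.025, -0.016, -0.0266, 0, 0.1163], [0.025, -0.016, -0.0266, 0, 0.1163], [0.025, -0.016, -0.0266, 0, 0.1163], [0.025, -0.016, -0.0266, 0, 0.1163], [0.025, -0.016, -0.0266, 0, 0.1163], [0.025, -0.016, -0.0266, 0, 0.1163], [0.025, -0.016, -0.0266, 0, 0.1163], [0.025, -0.011, -0.0266, 0, 0.1163]]

```text
t: 13.88
position: [0.4389, -0.4272, 0.2411]
tcp_rot: [[0.241, 0.971, 0.0], [0.971, -0.241, -0.0], [-0.0, 0.0, -1.0]]
force: [0.8, 1.3, -1.3]
width: 0.0339
finger_force: 30.0
```

Emit:
apply_moves:
  rows:
    - [[0.025, -0.0085, -0.0133, 0, 0.058], [0.025, 0, 0, -0.02, 0], [0.025, 0, 0, -0.035, 0], [0.025, 0, 0, -0.035, 0], [0.025, 0, 0, -0.025, 0], [0.025, 0, 0, -0.013, 0], [0.025, 0, 0, -0.005, 0], [0.025, 0, 0, 0, 0]]

```text
t: 14.88
position: [0.4312, -0.4398, 0.1085]
tcp_rot: [[0.188, 0.982, 0.001], [0.982, -0.188, -0.001], [-0.001, 0.001, -1.0]]
force: [1.2, -0.0, -2.2]
width: 0.0336
finger_force: 30.0
```

Emit:
apply_moves:
  rows:
    - [[0.025, 0, 0, -0.004, 0], [0.025, 0, 0, -0.003, 0], [0.025, 0, 0, -0.002, 0], [0.025, 0, 0, -0.001, 0], [0.025, 0, 0, 0, 0]]

```text
t: 15.5
position: [0.4311, -0.4398, 0.0984]
tcp_rot: [[0.188, 0.982, 0.0], [0.982, -0.188, -0.001], [-0.001, 0.0, -1.0]]
force: [-1.6, -0.8, 2.9]
width: 0.034
finger_force: 30.0
```

Emit:
apply_moves:
  newtons: 6
  rows:
    - [[0.025, 0, 0, 0, 0], [0.025, 0.001, 0.0051, 0.0011, 0], [0.025, 0.001, 0.0051, 0.0009, 0], [0.025, 0.001, 0.0051, 0.0007, 0], [0.025, 0.001, 0.0051, 0.0005, 0], [0.025, 0.001, 0.0051, 0.0002, 0], [0.025, 0.001, 0.0051, 0, 0], [0.025, 0.001, 0.0051, -0.0002, 0], [0.025, 0.001, 0.0051, -0.0004, 0], [0.025, 0.001, 0.0051, -0.0005, 0], [0.025, 0.001, 0.0049, -0.001, 0], [0.025, 0, 0, -0.001, 0]]

```text
t: 17.0
position: [0.4413, -0.3884, 0.099]
tcp_rot: [[0.187, 0.982, 0.0], [0.982, -0.187, -0.0], [-0.0, 0.0, -1.0]]
force: [-2.1, 3.3, 9.6]
width: 0.0341
finger_force: 6.0
```

Emit:
apply_moves:
  newtons: 3
  rows:
    - [[0.025, 0, 0, 0, 0], [0.025, 0, 0, -0.0005, 0], [0.025, 0, 0, 0, 0]]

```text
t: 17.38
position: [0.4411, -0.3888, 0.0979]
tcp_rot: [[0.188, 0.982, 0.0], [0.982, -0.188, -0.0], [-0.0, 0.0, -1.0]]
force: [-1.0, 1.0, 5.7]
width: 0.0336
finger_force: 3.0
```

Run:
```python
from h import *
s=bot.get_state();print(s["t"],s["position"],s["force"],s["moment"]);b=cams.camera("wrist");cv2.imwrite("pics/raw_place.png",b)
cw=cal("wrist");g=s["position"]
# predicted stripe vs measured red pixels for upright scanner
h=cv2.cvtColor(b,cv2.COLOR_BGR2HSV);m=(h[...,1]>180)&(h[...,2]>120)&((h[...,0]<4)|(h[...,0]>175));m[240:]=0
y,x=np.where(m);print("red",x.min(),x.max(),y.mean(),y.min(),y.max())
yaw=np.radians(-10.8);X=np.array([np.cos(yaw),np.sin(yaw),0]);Y=np.array([-X[1],X[0],0]);w=np.array([g[0],g[1],.004])
for z in(0,.006,.013): print(z,proj(cw,[w+X*k*.03+Y*.023+[0,0,z] for k in(-1,1)]))
```

```text
17.375 [ 0.4411 -0.3888  0.0979] [-1.0382  1.027   5.6647] [ 0.1762  0.3501 -0.0194]
red 286 359 174.0 173 175
0 [[284.7315 174.4536]
 [360.643  174.4823]]
0.006 [[283.817  176.0132]
 [361.5621 176.0424]]
0.013 [[282.6927 177.9308]
 [362.6921 177.9606]]
```

Emit:
apply_moves:
  rows:
    - [[0.038, 0, 0, 0, 0], [0.045, 0, 0, 0, 0], [0.06, 0, 0, 0, 0], [0.07, 0, 0, 0, 0], [0.07, 0, 0, 0.03, 0], [0.07, 0, 0, 0.055, 0], [0.07, 0, 0, 0.055, 0], [0.07, 0, 0, 0, 0]]

```text
t: 18.42
position: [0.4419, -0.3898, 0.242]
tcp_rot: [[0.187, 0.982, 0.005], [0.982, -0.187, -0.007], [-0.006, 0.006, -1.0]]
force: [-0.8, 0.0, -0.9]
width: 0.0699
finger_force: 0.0
```

Run:
```python
from mfit import *
s=bot.get_state();print(s["t"],s["position"],s["force"],s["width"])
for n in("top","side"):
    c=cal(n);im=cams.camera(n);O,D=masks(im);u=proj(c,[[.441,-.389,.1]])[0].astype(int)
    cv2.imwrite("pics/raw2_%s.png"%n,im)
    O=O[u[1]-40:u[1]+40,u[0]-40:u[0]+40];ys,xs=np.where(O);print(n,len(xs),xs.mean()+u[0]-40,ys.mean()+u[1]-40)
    R=pose([0,0,0,0,-.188]);h=hull(c,R,np.array([.441,-.389,.004]),BOX[2],im.shape[:2]);y,x=np.where(h>.5);print("model",len(x),x.mean(),y.mean())
    # principal axis of orange
    for a,b in((xs,ys),(x,y)): w,v=np.linalg.eigh(np.cov(a,b));print(np.degrees(np.arctan2(v[1,1],v[0,1]))%180,np.sqrt(w))
c=cal("wrist");im=cams.camera("wrist");h=cv2.cvtColor(im,cv2.COLOR_BGR2HSV);m=(h[...,1]>180)&(h[...,2]>110)&((h[...,0]<4)|(h[...,0]>175));m[230:]=0
y,x=np.where(m);print("red",x.min(),x.max(),y.mean(),proj(c,[np.array([.441,-.389,.004])+np.array([.188*.023,.982*.023,0])+k*np.array([.982,-.188,0])*.03 for k in(-1,1)]))
```

```text
18.425 [ 0.4419 -0.3898  0.242 ] [-0.7757  0.0164 -0.9323] 0.06985259077864937
top 25 426.72 242.95999999999998
model 170 431.6588235294118 244.7058823529412
12.5162646616713 [4.1821 9.0789]
175.25571557312975 [3.2344 4.3019]
side 814 377.7751842751843 290.25552825552825
model 1086 378.3710865561694 288.5451197053407
97.04745682474388 [ 5.7559 12.2684]
97.05798256617918 [ 6.5099 13.5178]
red 299 345 150.8951612903226 [[298.3082 151.9265]
 [347.3154 151.9822]]
```

Emit:
apply_moves:
  rows:
    - [[0.05, 0.007, 0.024, 0, 0.018], [0.05, 0.0073, 0.0246, 0, 0.016], [0.05, 0.0073, 0.0246, 0, 0.016], [0.05, 0.0073, 0.0246, 0, 0.016], [0.05, 0.0073, 0.0246, 0, 0.016], [0.05, 0.0073, 0.0246, 0, 0.016], [0.05, 0.0073, 0.0246, 0, 0.016], [0.05, 0.0073, 0.0246, 0, 0.016], [0.05, 0.0073, 0.0246, -0.01, 0.016], [0.05, 0.0073, 0.0246, -0.015, 0.016], [0.05, 0.0073, 0.0246, -0.015, 0.01], [0.05, 0, 0, 0, 0]]

```text
t: 20.08
position: [0.5204, -0.1163, 0.1961]
tcp_rot: [[0.013, 1.0, -0.003], [1.0, -0.013, 0.002], [0.002, -0.003, -1.0]]
force: [-0.4, -0.4, -0.2]
width: 0.0502
finger_force: 0.0
```

Run:
```python
from h import *
s=bot.get_state();c=cal("wrist");im=cams.camera("wrist");np.savez("pics/w6.npz",K=c[0],d=c[1],R=c[2],t=c[3])
print(s["t"],s["position"],s["tcp_rot"][:,1])
for k in(-.1,-.15): print(proj(c,unitpts(.6223,-.12,-.01,[[k,0,.074],[k,.066,.036]])))
cv2.imwrite("pics/w6raw.png",im);cv2.imwrite("pics/w6.png",cv2.resize(im[0:330],None,fx=1.25,fy=1.25,interpolation=2))
```

```text
20.075 [ 0.5204 -0.1163  0.1961] [ 0.9999 -0.0134 -0.0033]
[[325.4039 196.4705]
 [325.1681 119.6888]]
[[270.0014 196.5735]
 [273.1661 119.8579]]
```

View pics/w6.png

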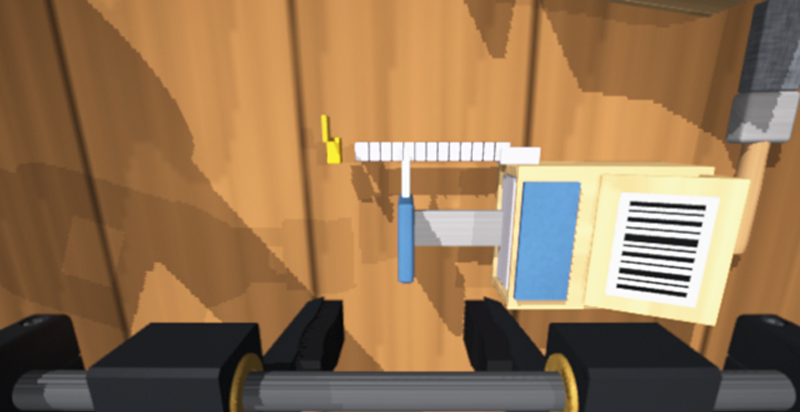

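Emit:
apply_moves:
  newtons: 40
  rows:
    - [[0.05, 0.001, 0, -0.03, 0], [0.05, 0, 0, -0.045, 0], [0.05, 0, 0, -0.045, 0], [0.05, 0, 0, -0.031, 0], [0.05, 0, 0, 0, 0], [0.03, 0, 0, 0, 0], [0.005, 0, 0, 0, 0], [0.005, 0, 0, 0, 0], [0.005, 0, 0, 0, 0], [0.005, 0, 0, 0, 0]]

```text
t: 21.38
position: [0.5216, -0.1188, 0.0471]
tcp_rot: [[0.016, 1.0, -0.001], [1.0, -0.016, -0.0], [-0.0, -0.001, -1.0]]
force: [-4.3, -0.4, 5.7]
width: 0.0117
finger_force: 40.0
```

Run:
```python
from h import *
d=np.load("pics/w6.npz");c=(d["K"],d["d"],d["R"],d["t"]);print("C",-c[2].T@c[3])
u=lambda p:np.array(p)/1.25-.1
for z in(.026,.036,.045): print(z,back(c,u([(405,160),(334,150),(325,120)]),[z,z,.062]))
```

```text
C [ 0.5216 -0.0445  0.3424]
0.026 [[ 0.5217 -0.0612  0.026 ]
 [ 0.4653 -0.0527  0.026 ]
 [ 0.4668 -0.0316  0.062 ]]
0.036 [[ 0.5217 -0.0607  0.036 ]
 [ 0.4671 -0.0525  0.036 ]
 [ 0.4668 -0.0316  0.062 ]]
0.045 [[ 0.5217 -0.0602  0.045 ]
 [ 0.4687 -0.0522  0.045 ]
 [ 0.4668 -0.0316  0.062 ]]
```

Emit:
apply_moves:
  rows:
    - [[0.005, -0.003, 0, 0, 0], [0.005, -0.006, 0.0001, 0, 0], [0.005, -0.008, 0.0002, 0, 0], [0.005, -0.008, 0.0002, 0, 0], [0.005, -0.008, 0.0001, 0, 0], [0.005, -0.008, 0.0001, 0, 0], [0.005, -0.006, 0.0001, 0, 0], [0.005, -0.003, 0, 0, 0], [0.005, 0, 0, 0, 0]]

```text
t: 22.5
position: [0.4737, -0.1183, 0.0472]
tcp_rot: [[0.017, 1.0, 0.005], [1.0, -0.017, -0.001], [-0.001, 0.005, -1.0]]
force: [10.4, 0.6, -5.4]
width: 0.0115
finger_force: 40.1
```

```bash
cat > chk.py <<'E'
from h import *
s=bot.get_state();c=cal("wrist");im=cams.camera("wrist");cv2.imwrite("pics/w7_%.0f.png"%(s["t"]*100),im)
print(s["t"],s["position"],s["force"],s["width"],"C",-c[2].T@c[3])
h=cv2.cvtColor(im,cv2.COLOR_BGR2HSV).astype(int);H,S,V=h[...,0],h[...,1],h[...,2]
Y=(H>23)&(H<35)&(S>170)&(V>80);Wt=(S<70)&(V>110);B=(H>95)&(H<120)&(S>100)&(V>50)
for r in range(0,330,8):
    f=lambda m:"%d-%d(%d)"%(np.where(m[r])[0].min(),np.where(m[r])[0].max(),m[r].sum()) if m[r].any() else "-"
    if Y[r].any() or Wt[r,200:420].any() or B[r].any(): 
        w=np.zeros_like(Wt);w[r,230:400]=Wt[r,230:400];print(r,"Y",f(Y),"W",f(w),"B",f(B))
E
python3 chk.py
```

```text
22.5 [ 0.4737 -0.1183  0.0472] [10.4223  0.6091 -5.3951] 0.011475780534453058 C [ 0.474  -0.0461  0.1932]
64 Y 296-303(8) W - B -
72 Y 296-304(9) W - B -
80 Y 296-304(9) W - B -
88 Y 297-304(8) W - B -
96 Y 297-304(8) W - B -
104 Y 295-313(18) W - B -
112 Y 295-313(19) W 335-399(63) B -
120 Y 295-313(19) W 320-399(67) B -
128 Y 296-312(17) W 319-399(70) B -
136 Y 296-313(18) W 319-399(69) B -
144 Y - W 316-327(12) B -
152 Y - W 316-328(13) B -
160 Y - W 316-328(13) B -
168 Y - W 316-328(13) B 508-607(89)
176 Y - W 316-328(13) B 501-639(115)
184 Y - W 316-328(13) B 500-639(118)
192 Y - W 312-328(14) B 313-639(80)
200 Y - W 311-311(1) B 312-639(143)
208 Y - W 310-399(48) B 311-639(147)
216 Y - W 309-399(64) B 310-639(141)
224 Y - W 337-399(63) B 310-639(141)
232 Y - W 309-399(64) B 310-639(153)
240 Y - W 361-399(39) B 309-639(156)
248 Y - W 366-399(34) B 308-639(144)
256 Y - W 370-399(25) B 309-639(137)
264 Y - W - B 309-582(124)
272 Y - W - B 309-580(113)
280 Y - W - B 310-578(122)
288 Y - W - B 310-576(121)
296 Y - W 310-310(1) B 311-561(65)
312 Y - W 286-373(88) B -
320 Y - W 287-373(87) B -
```

Emit:
apply_moves:
  rows:
    - [[0.005, -0.003, 0, 0, 0], [0.005, -0.0035, 0, 0, 0], [0.005, -0.002, 0, 0, 0], [0.005, -0.001, 0, 0, 0], [0.005, 0, 0, 0, 0], [0.005, 0, 0, 0, 0]]

```text
t: 23.3
position: [0.4644, -0.1182, 0.0472]
tcp_rot: [[0.017, 1.0, 0.005], [1.0, -0.017, -0.001], [-0.001, 0.005, -1.0]]
force: [10.8, 1.6, -4.3]
width: 0.0115
finger_force: 40.1
```

```bash
python3 chk.py | head -16
```

```text
23.3 [ 0.4644 -0.1182  0.0472] [10.7872  1.5786 -4.2849] 0.011457334427631846 C [ 0.4647 -0.046   0.1932]
64 Y 320-327(8) W - B -
72 Y 320-327(8) W - B -
80 Y 320-327(8) W - B -
88 Y 320-327(8) W - B -
96 Y 320-327(8) W - B -
104 Y 314-332(19) W - B -
112 Y 314-331(18) W 351-399(48) B -
120 Y 314-331(10) W 319-399(54) B -
128 Y 314-331(9) W 319-399(55) B -
136 Y 314-331(9) W 319-399(54) B -
144 Y - W 316-327(12) B -
152 Y - W 316-327(12) B -
160 Y - W 316-327(12) B -
168 Y - W 316-327(12) B 508-627(109)
176 Y - W 316-327(12) B 501-625(125)
```

Emit:
apply_moves:
  rows:
    - [[0.005, 0, 0, 0, 0], [0.005, 0, 0, 0, 0], [0.005, 0, 0, 0, 0], [0.005, 0, 0, 0, 0]]

```text
t: 23.85
position: [0.4644, -0.1182, 0.0472]
tcp_rot: [[0.017, 1.0, 0.005], [1.0, -0.017, -0.001], [-0.001, 0.005, -1.0]]
force: [11.9, 1.3, -4.6]
width: 0.0116
finger_force: 40.1
```

```bash
python3 chk.py | head -9; python3 -c "
from station import bot
print(bot.finish_job())"
```

```text
23.85 [ 0.4644 -0.1182  0.0472] [11.8811  1.2836 -4.6189] 0.011621130552713585 C [ 0.4647 -0.046   0.1932]
64 Y 320-326(7) W - B -
72 Y 320-327(8) W - B -
80 Y 320-327(8) W - B -
88 Y 320-327(8) W - B -
96 Y 320-327(8) W - B -
104 Y 314-332(19) W - B -
112 Y 314-331(18) W 351-399(48) B -
120 Y 314-331(10) W 319-399(54) B -
the job is handed in; nothing more can be done
None
```

Job handed in at about 24 s: scanner held about 2.75 s over the blue label, roughly 7 cm off and tilted an estimated 23–26° for the 25° slope, then stood upright on its pad; tray held with its pointer within about 0.5 mm of the yellow flag by the wrist camera (no verdict was returned).

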